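Hang the desk caddy on the spring-balanced arm

ROBOT

A 6-joint arm with a two-finger parallel gripper is mounted at the origin on the work surface. World frame = base frame: x ahead of the robot, y to its left, z up, the work surface at z = 0. Lengths are in mm, angles in rad, forces in N, time in s.
With the tool pointing down it reaches from about 275 to 750 mm from the base axis. Payload 10.2 kg.
Tool frame: the origin (TCP) lies between the finger pads; the fingertips stand tcp_to_tips ahead of it and the grasp point (between the pads) is the TCP (tcp_to_tips is the distance from the TCP to the fingertips, in mm); x points along the fingers, z is the direction in which the jaws open and shut, and the axes are right-handed (so a half turn about x gives the same grasp; the last joint's range is limited). The gripper opens to 85 mm and grips with 20 to 120 N. Pads are 22 mm wide; open, the fingers measure 114 mm over their backs; the gripper's body (76 mm by 85 mm) begins 54 mm behind the grasp point. The pads swing forward as they close: fully open they stand 13 mm farther back than shut.
Start: joints at [-0.223, 0.313, 1.498, -0, 1.331, -0.223], TCP at [525.006, -0.014, 250.294] pointing down, gripper open.
Joint ranges: [-2.94, 2.94], [-0.97, 2.17], [0.19, 2.56], [-1.23, 4.37], [0.02, 3.11], [-2.88, 2.88]. Speed limits (rad/s): [2.39, 2.39, 3.01, 3.14, 3.14, 3.14].

INTERFACE

Orientations are given as a unit quaternion [x, y, z, w].
In Python, from plant import read_state, snapshot, get_calibration, finish_job, tcp_to_tips gives the robot as it stands.
- The arm moves only by the tool drive_tool, never from a script. Its argument "deltas" is a list of rows, each a list of 3 entries, a list of its own where there are three numbers: the finger opening in cm, from 0 to 8.54, then the shift along the tool's x, y, z in cm, then the turn, a rotation vector about the tool's x, y, z in rad. A call has 1 to 8 rows; each row shifts and turns the commanded pose from where the row before left it, along the tool's axes as they then stand; what a row does not reach is not made up. A row lasts 1/8 s, in which the tool goes at most 62.5 mm and 10.7 degrees, less where a joint would pass 70% of its speed; a pose out of reach is approached as far as the arm can. A call is refused whole if a number of a shift passes 6.25 or a number of a turn 0.188, either way. A call with a gripper value outside its range is refused whole. The fingers move at their own pace and stop on an object; "newtons" is the grip in N (left out, the last holds). Time passes only in rows, so rows that do not move let the fingers close. It gives the time, the measured TCP pose, the force and the opening at its end, in the units of the state.
- read_state(): the state, without advancing time (a new reading comes with each control period).
- snapshot(name): name is "scene" or "side" or "wrist"; returns (picture, depth): 400x640x3 uint8, blue, green, red; 400x640 float32, mm along the optical axis (not along the pixel's ray), 0 where there is no reading.
- get_calibration(name): a dict with "fx", "fy", "cx", "cy" (pixels), "xyz" and "orientation" of the camera in the world. Camera axes: x right, y down, z forward; pixel columns grow to the right and rows downward; lengths in mm; the calibration is good to about 2 mm. A picture is of the moment at which its call begins: read the wrist's pose just before it. get_calibration takes no time and is no camera call; for the wrist camera it gives the pose at the moment of the call.
- finish_job(): hands the job in, once; it reports no verdict.
The state is a dict: "time_s": time; "joint_pos": joint angles; "qd": joint speeds; "joint_efforts": joint torques, N m; "tool_pos": TCP position; "tcp_rot": TCP orientation; "ft_force": force on the tool from outside, world axes, zero at the start; "torque": the same for the moment, N m; "grip_width": opening from 0.0 (shut) to 1.0 (fully open).
Only numpy, scipy, OpenCV 4.12 (cv2) and the standard library are available. Lean on these libraries where they do the work, as an engineer would, in place of code of your own. Each camera call takes 0.05 s, during which the arm holds its last target.

TASK

Pick the loaded caddy up off the desk by its carrying bar and hang it by that bar in both notches of the cradle on the spring-balanced desk arm, keeping it upright. Let it down gently with the arm as the arm sinks, and let go only once the arm has settled and carries the whole weight, so that the arm neither drops nor springs up and is never pushed hard. Leave the caddy hanging still and clear of the desk, and do not disturb the mug, the stapler and the hole punch.

Things in the scene. Friction and masses are not known exactly. Their poses are not given: they have to be found in the camera images.
- caddy: Grey plastic desk caddy, loose: open tray 90 mm (x) by 142 mm (y), 50 mm high, contents fixed in it and below its rim; at the middle of each short end (y = +-68 mm) an upright 22 mm wide, 6 mm thick, and a level carrying bar between them. Origin: centre of its underside, z up. It may hang either way round. Its mass varies from 0.30 to 0.85 kg.
- caddy_bar (a point): Middle of the caddy's round steel carrying bar, on its axis: 10 mm thick, 135 mm above the caddy's underside, along this frame's y, 130 mm free between the uprights, 80 mm of open window between bar and tray rim. Grip it at its middle; the weight is centred below within a few mm.
- balancer: Fixed stand of the spring arm: dark steel foot 116 mm across, aluminium post 30 mm thick, black head up to 253 mm high that holds the arm's level pivot at 235 mm. Origin: centre of the foot's underside. The arm reaches from the pivot along the stand's own -x (towards the robot, give or take its yaw).
- spring_arm (a joint): Angle of the spring arm, rad: 0 = empty, held at its top stop, rising 0.3 rad from pivot to cradle; 0.3 = level; 0.9 = bottom stop. Yields from about 1 N on the cradle; each further newton lowers it about 18 mm, so the caddy settles it 30 to 130 mm (0.15 to 0.68 rad) down depending on its mass. Lightly damped: weight let go too early makes it drop and bob.
- cradle (a point): Where the middle of the caddy's bar lies when hung: on the spring arm, 200 mm from the pivot, midway between two prongs, 5 mm above the notch floors. The frame turns with the arm: x along the arm to the pivot, y along the resting bar. Each prong has one open-topped notch, 18 mm wide at its floor, 32 mm at its mouth, with sides 20 mm high.
- fork (a point): Middle of the arm's crossbar, 87 mm nearer the pivot than the cradle, where two prongs start (9 mm wide, 8 mm thick, at y = +-42 mm, 75 mm apart inside: room for the gripper) and run to 20 mm beyond the notches' centres. Axes as the cradle's. The caddy comes in from the prongs' free end, bar above and tray below them, then down into the notches.
- mug: White mug, 76 mm across, 90 mm high, with a handle; bystander. Origin: centre of its underside.
- stapler: Black stapler, 125 x 34 x 52 mm; bystander. Origin: centre of its underside.
- punch: Two-hole punch, grey base and dark steel lever, 100 x 75 x 56 mm; bystander. Origin: centre of its underside.

How it is judged (in metres and radians):
On the way, in this order (a step that is already met when the one before it is completed fails the run):
1. the caddy is lifted off the desk in the gripper (contact force between the fingers and caddy above 1 N and height (world z) of caddy above 0.05 m), for 0.1 s.
2. with the caddy still held, its bar lies in both notches and the arm has sunk under it and come to rest (contact force between the fingers and caddy above 1 N and distance between caddy_bar and cradle below 0.014 m and angle between the y axis of caddy_bar and the y axis of cradle, either way round below 0.12 rad and velocity of joint spring_arm between -0.06 and 0.06 rad/s and value of joint spring_arm above 0.12 rad), for 0.3 s.
At the end, for the whole second after the job is handed in: The caddy hangs on the spring arm alone: its bar within 14 mm and 0.12 rad of its place in the cradle, the arm sunk over 0.12 rad and still (under 0.06 rad/s), the caddy over 20 mm clear of the desk, within 0.2 rad of upright, under 30 mm/s and out of the fingers (distance between caddy_bar and cradle below 0.014 m and angle between the y axis of caddy_bar and the y axis of cradle, either way round below 0.12 rad and velocity of joint spring_arm between -0.06 and 0.06 rad/s and value of joint spring_arm above 0.12 rad and height (world z) of caddy above 0.02 m and angle between caddy's own z axis and vertical below 0.2 rad and linear speed of caddy below 0.03 m/s and contact force between the fingers and caddy below 0.05 N); the robot touches nothing.
It fails at once if the spring arm is hurried or let drop or spring up: it turns faster than 0.6 rad/s at any time, or faster than 0.25 rad/s (50 mm/s at the cradle) with the caddy out of the fingers ((velocity of joint spring_arm above 0.6 rad/s or velocity of joint spring_arm below -0.6 rad/s) or ((velocity of joint spring_arm above 0.25 rad/s or velocity of joint spring_arm below -0.25 rad/s) and contact force between the fingers and caddy below 0.5 N)).
It fails at once if the caddy is pushed against the arm with more than 15 N (nearly twice its greatest weight) (contact force between caddy and balancer above 15 N).
It fails at once if the fingers press on the arm with more than 10 N (contact force between the fingers and balancer above 10 N).
It fails at once if the caddy is tipped by more than 0.6 rad (angle between caddy's own z axis and vertical above 0.6 rad).
It fails at once if the mug, the stapler or the hole punch is shifted by more than 30 mm (distance of any of mug, stapler, punch from where it was at the start of the episode above 0.03 m).
It also fails if it takes over 69 s, if anything falls off the work surface, if the arm or the gripper's body presses on something with over 40 N, if the wrist force passes 120 N, or if a joint passes its speed limit or range.

## Working session

There is one attempt and no reset: what is moved stays moved. The work goes in short steps, Python scripts to look and compute and a tool call to move; the robot and the scene stay as the last step left them, time stands still between calls to the robot, and variables do not carry over. Pictures are saved under pics/ and viewed, and the job is handed in when it is done.

Besides the shell and the picture viewer there is one more tool, called after ">>>" by a JSON object that holds its "method" and its "body", one argument or row to a line. drive_tool: Moves the arm, as the interface text tells. Its arguments: {"type":"object","properties":{"deltas":{"type":"array"},"newtons":{"type":"number"}},"required":["deltas"]}

```bash
mkdir -p pics; ls; cat > h.py <<'E'
import numpy as np, cv2, json
from scipy.spatial.transform import Rotation as R
from plant import *
def cam(n):
    c=get_calibration(n); return c
def pts(c,depth):
    v,u=np.mgrid[0:depth.shape[0],0:depth.shape[1]]
    P=np.stack([(u-c['cx'])/c['fx']*depth,(v-c['cy'])/c['fy']*depth,depth],-1)
    return P@R.from_quat(c['orientation']).as_matrix().T+np.array(c['xyz'])
def shot(n,tag):
    c=get_calibration(n); im,d=snapshot(n)
    cv2.imwrite(f'pics/{tag}.png',im); np.savez(f'pics/{tag}.npz',im=im,d=d,P=pts(c,d))
    return c,im,d,pts(c,d)
E
python3 - <<'E'
from h import *
print(read_state(), tcp_to_tips)
for n in ['scene','side','wrist']:
    c,im,d,P=shot(n,n+'0'); print(n,c)
E
```

```text
pics
{'time_s': 0.0, 'joint_pos': array([-2.23399479e-01,  3.13437216e-01,  1.49844308e+00,  5.17154581e-06,
        1.33101311e+00, -2.23411605e-01]), 'qd': array([-0.00013087,  0.00025833, -0.00041714, -0.00045665, -0.00016742,
       -0.00146623]), 'joint_efforts': array([-5.78409599e-04, -4.12261176e+01, -2.59742296e+01, -3.58453699e-04,
        4.11797926e-03, -1.23038126e-05]), 'tool_pos': array([5.24761489e+02, 4.35125412e-02, 2.49739351e+02]), 'tcp_rot': array([9.97680610e-05, 7.07554694e-01, 1.07471668e-04, 7.06658570e-01]), 'ft_force': array([ 0.56812094, -0.27244765,  0.50905368]), 'torque': array([-0.00593499,  0.02112393,  0.0024981 ]), 'grip_width': 0.9979076492463448} 19.0
scene {'fx': 366.8836907644562, 'fy': 366.8836907644562, 'cx': 323.87460589639, 'cy': 198.01360811622004, 'xyz': array([909.11598463, 461.14894879, 888.67027243]), 'orientation': array([ 0.27222021,  0.90375582, -0.31651356, -0.09455553])}
side {'fx': 412.73606122061466, 'fy': 412.73606122061466, 'cx': 316.09907228785767, 'cy': 199.37695955784827, 'xyz': array([365.81439905, 902.22101972, 951.47680051]), 'orientation': array([-0.11336333,  0.9005836 , -0.41645958,  0.05156895])}
wrist {'fx': 301.01573196091783, 'fy': 301.01573196091783, 'cx': 323.39608941794756, 'cy': 195.56690834962447, 'xyz': array([524.40805993,  65.266457  , 373.92587886]), 'orientation': array([ 9.91232863e-01, -8.74053257e-05, -5.78242349e-04,  1.32125205e-01])}
```

View pics/scene0.png

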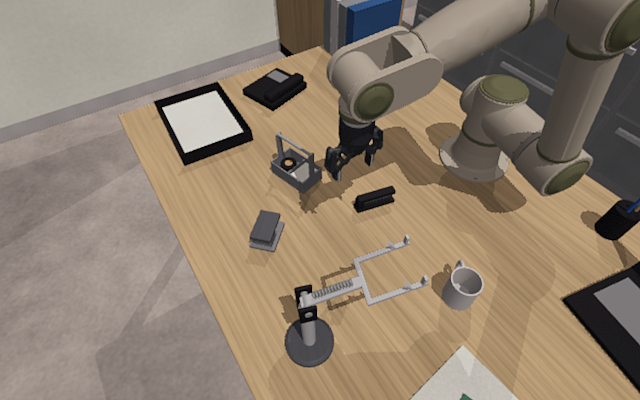

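View pics/side0.png

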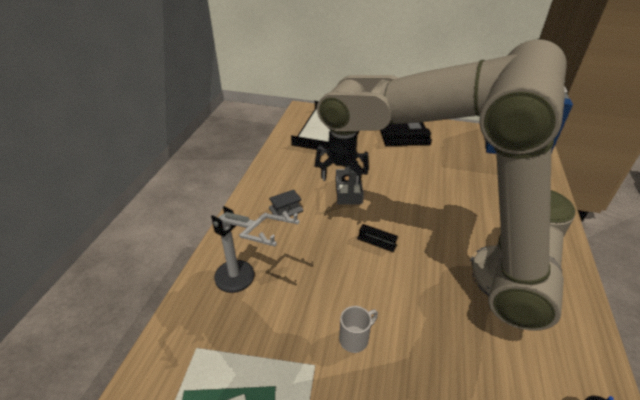

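View pics/wrist0.png

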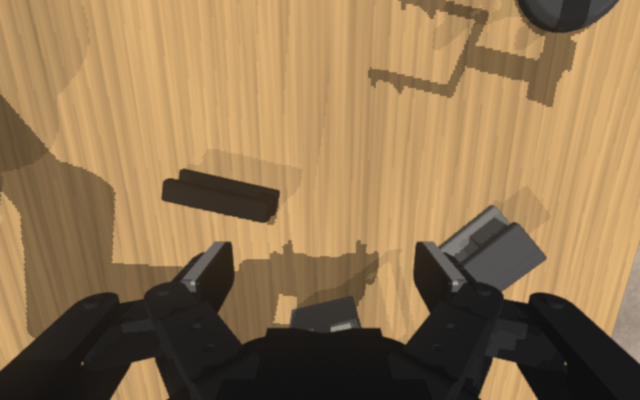

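The scene view shows the caddy near pixel (297,165), the stand foot at (309,342), prong tips at (407,240) and (426,282), the mug at (463,287), the stapler at (375,198) and the punch at (266,230).

```bash
python3 - <<'E'
from h import *
for n,(u0,u1,v0,v1) in {'scene0':(255,335,120,200)}.items():
    z=np.load(f'pics/{n}.npz'); cv2.imwrite('pics/z1.png',cv2.resize(z['im'][v0:v1,u0:u1],None,fx=7,fy=7,interpolation=cv2.INTER_NEAREST))
z=np.load('pics/scene0.npz'); cv2.imwrite('pics/z2.png',cv2.resize(z['im'][220:370,275:445],None,fx=4,fy=4,interpolation=cv2.INTER_NEAREST))
P=z['P']
def comp(m,name):
    q=P[m]; print(name,len(q),q.min(0).round(),q.max(0).round(),q.mean(0).round())
H=P[...,2]; ok=z['d']>0
on=(ok&(H>12)&(H<300)&(P[...,0]>300)&(P[...,0]<1000)&(np.abs(P[...,1])<600)).astype(np.uint8)
n,l,s,c=cv2.connectedComponentsWithStats(on)
for i in range(1,n):
    if s[i,4]>20:
        print(s[i]); comp(l==i,i)
E
```

```text
[270 101   9   9  39]
2 39 [ 417. -600.   13.] [ 454. -589.   31.] [ 439. -595.   22.]
[ 179  112   74   52 1606]
4 1606 [ 579. -600.   12.] [ 834. -485.   54.] [ 703. -534.   28.]
[ 270  132   52   60 1573]
5 1573 [ 481. -338.   12.] [ 603. -179.  141.] [ 546. -256.   54.]
[364 142  18  25 188]
6 188 [454. -12. 241.] [486.  15. 300.] [475.   5. 277.]
[324 160  20  23 174]
7 174 [563.  -9. 244.] [600.  15. 300.] [580.   7. 281.]
[354 186  41  25 461]
8 461 [346. -54.  12.] [467.  -2.  55.] [413. -25.  43.]
[249 210  34  40 840]
16 840 [ 677. -159.   12.] [785. -52.  60.] [735. -97.  48.]
[ 285  242  140  125 3964]
22 3964 [578. 156.  12.] [845. 325. 300.] [753. 232. 157.]
[ 442  261   41   48 1181]
26 1181 [373. 266.  12.] [455. 361.  92.] [416. 322.  57.]
```

```bash
python3 - <<'E'
from h import *
z=np.load('pics/side0.npz'); cv2.imwrite('pics/z3.png',cv2.resize(z['im'][140:220,310:390],None,fx=7,fy=7,interpolation=cv2.INTER_NEAREST))
cv2.imwrite('pics/z4.png',cv2.resize(z['im'][190:310,190:330],None,fx=5,fy=5,interpolation=cv2.INTER_NEAREST))
E
```

```text
(no output)
```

View pics/z1.png

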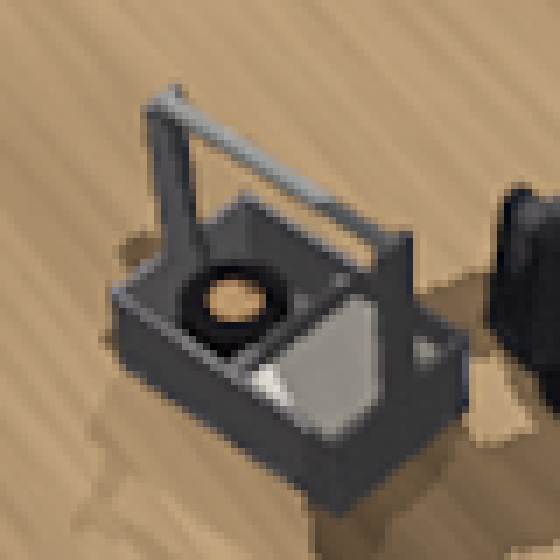

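View pics/z2.png

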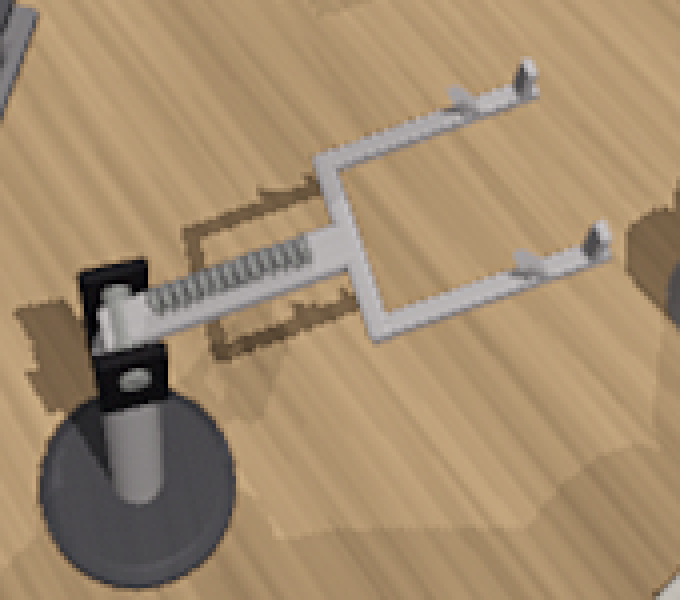

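View pics/z3.png

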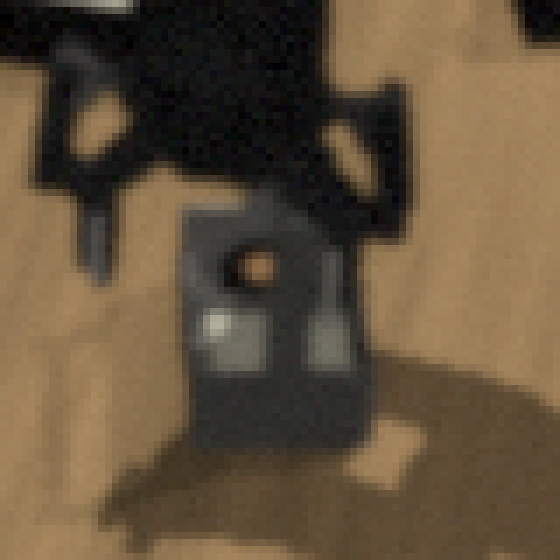

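View pics/z4.png

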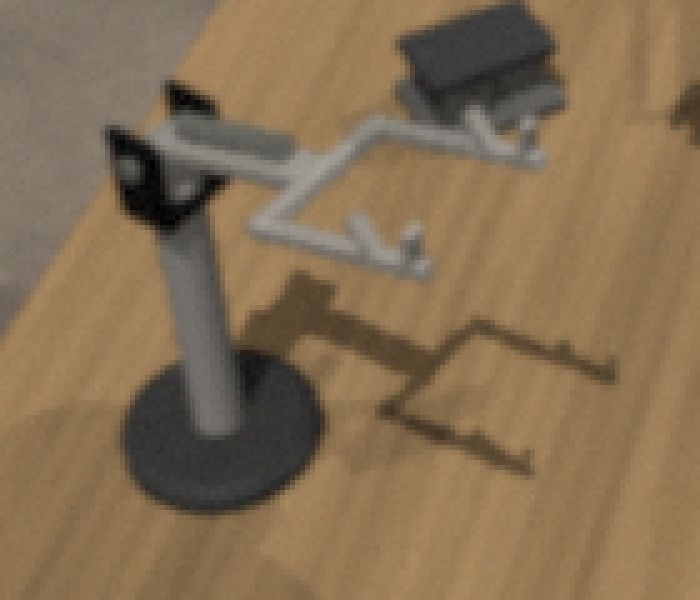

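```bash
python3 - <<'E'
from h import *
z=np.load('pics/scene0.npz'); P=z['P']; im=z['im'].astype(int); d=z['d']; H=P[...,2]
reg=np.zeros(H.shape,bool); reg[120:200,262:330]=1
bar=reg&(H>126)&(H<146)
q=P[bar]; print('bar',len(q),q.min(0),q.max(0))
mu=q.mean(0); w,V=np.linalg.eigh(np.cov((q-mu).T)); a=V[:,2]; t=(q-mu)@a
print(mu,a,t.min(),t.max(), 'mid',mu+a*(t.min()+t.max())/2,'yaw',np.degrees(np.arctan2(a[1],a[0])))
# tray: all caddy pts z 20..55 min area rect
m=reg&(H>15)&(H<56)&(P[...,0]>470)&(P[...,0]<620)&(P[...,1]<-160)
print('traytop',cv2.minAreaRect(P[reg&(H>44)&(H<56)&(P[...,1]<-160)][:,:2].astype(np.float32)))
print('tray',cv2.minAreaRect(P[m][:,:2].astype(np.float32)))
# foot
reg2=np.zeros(H.shape,bool); reg2[235:370,280:435]=1
f=reg2&(H>6)&(H<30)&(im.max(-1)<110)
q=P[f]; print('foot',len(q),np.median(q[:,2]),q.min(0),q.max(0),cv2.minEnclosingCircle(q[:,:2].astype(np.float32)))
# arm
for lo,hi in [(225,245),(245,260),(260,275),(275,290),(290,305),(305,330)]:
    m=reg2&(H>lo)&(H<hi)&(d>0); q=P[m]
    if len(q): print(lo,hi,len(q),q.min(0).round(1),q.max(0).round(1),q.mean(0).round(1))
vs,us=np.nonzero(bar); print(list(zip(us,vs,P[bar].round(0).tolist()))[::6])
E
```

```text
bar 176 [ 513.10413557 -329.9314573   126.17533992] [ 571.16718055 -186.6188615   141.320058  ]
[ 542.18803997 -255.58213805  136.58561951] [-0.26707329  0.96363623 -0.00877869] -74.36431193839853 68.9099615872841 mid [ 542.91639562 -258.21014286  136.60956052] yaw 105.4907966706239
traytop ((541.8885498046875, -259.3714294433594), (92.65534210205078, 145.23023986816406), 15.203412055969238)
tray ((541.8333740234375, -259.3525390625), (92.68572235107422, 145.44918823242188), 15.131268501281738)
foot 1559 16.936134372210404 [731.35515561 153.70187562   6.08468184] [844.23970186 269.65591243  25.87882482] ((789.046630859375, 211.9438934326172), 58.24987030029297)
225 245 343 [758.7 186.7 225. ] [810.8 241.2 245. ] [787.  216.2 239.3]
245 260 452 [704.  184.5 245. ] [810.9 252.8 260. ] [766.4 223.  252.4]
260 275 657 [649.3 204.6 260.1] [774. 302. 275.] [703.3 245.8 269.6]
275 290 369 [600.7 208.7 275. ] [725.8 318.5 289.8] [658.7 262.6 281.9]
290 305 254 [578.4 226.4 290. ] [650.9 326.8 304.9] [614.  278.8 296.6]
305 330 120 [579.6 226.2 305.3] [647.6 325.1 321.1] [610.5 280.8 312.2]
[
[... 979 characters left out ...]
8), [543.0, -243.0, 136.0]), (np.int64(298), np.int64(149), [540.0, -236.0, 135.0]), (np.int64(299), np.int64(150), [539.0, -232.0, 134.0]), (np.int64(305), np.int64(150), [527.0, -218.0, 139.0]), (np.int64(306), np.int64(151), [528.0, -211.0, 141.0]), (np.int64(307), np.int64(152), [526.0, -209.0, 137.0]), (np.int64(308), np.int64(153), [527.0, -201.0, 140.0]), (np.int64(307), np.int64(154), [530.0, -203.0, 136.0]), (np.int64(313), np.int64(154), [514.0, -195.0, 135.0]), (np.int64(312), np.int64(155), [518.0, -194.0, 134.0]), (np.int64(312), np.int64(156), [518.0, -194.0, 130.0]), (np.int64(312), np.int64(157), [520.0, -192.0, 128.0]), (np.int64(309), np.int64(159), [531.0, -189.0, 128.0])]
```

```bash
python3 - <<'E'
from h import *
z=np.load('pics/scene0.npz'); P=z['P']; d=z['d']; H=P[...,2]
reg2=np.zeros(H.shape,bool); reg2[225:370,270:440]=1
q=P[reg2&(d>0)&(H>225)&(H<340)]
F=np.array([789,212.])
far=q[(np.linalg.norm(q[:,:2]-F,axis=1)>125)]
for yaw in [np.radians(158.9)]:
    for it in range(5):
        e=np.array([np.cos(yaw),np.sin(yaw)]); n=np.array([-e[1],e[0]])
        s=(far[:,:2]-F)@e; l=(far[:,:2]-F)@n
        a=(l>30)&(l<55)&(s>135); b=(l<-30)&(l>-55)&(s>135)
        pa=np.polyfit(s[a],l[a],1); pb=np.polyfit(s[b],l[b],1)
        print(np.degrees(yaw),a.sum(),b.sum(),pa,pb, np.polyval(pa,190),np.polyval(pb,190))
        yaw+=(pa[0]+pb[0])/2
# profile: for each prong max z per s bin
for k,msk in (('a',a),('b',b)):
    print(k,[(int(x),round(float(far[msk][(s[msk]>=x)&(s[msk]<x+4),2].max()),0),round(float(far[msk][(s[msk]>=x)&(s[msk]<x+4),2].min()),0)) for x in range(136,224,4) if ((s[msk]>=x)&(s[msk]<x+4)).any()])
sq=(q[:,:2]-F)@e; lq=(q[:,:2]-F)@n
m=(np.abs(lq)<12)&(sq>20)&(sq<110)
print('center l',np.mean(lq[(np.abs(lq)<20)&(sq>85)&(sq<100)]), [(x,q[m&(sq>=x)&(sq<x+6)][:,2].max().round(0)) for x in range(20,108,8)])
m=(sq>100)&(sq<125); print('crossbar l',lq[m].min(),lq[m].max(),'s',sq[m&(abs(lq)>15)&(abs(lq)<35)].min(),sq[m&(abs(lq)>15)&(abs(lq)<35)].max())
np.savez('pics/prof.npz',s=s,l=l,h=far[:,2])
E
```

```text
158.9 287 331 [1.19140691e-02 4.23712528e+01] [ 1.15096718e-02 -4.12542509e+01] 44.634925915189996 -39.067413206308146
159.5710407491501 287 328 [4.15449591e-04 4.23308721e+01] [-1.17529970e-03 -4.10679656e+01] 42.409807530735556 -41.29127251153071
159.54927264690804 287 328 [7.88439137e-04 4.23320941e+01] [-8.02220160e-04 -4.10667549e+01] 42.48189751714033 -41.21917669456369
159.5488778496801 287 328 [7.95203865e-04 4.23321163e+01] [-7.95453805e-04 -4.10667330e+01] 42.48320503200172 -41.21786918185682
159.54887068942077 287 328 [7.95326554e-04 4.23321167e+01] [-7.95331087e-04 -4.10667326e+01] 42.48322874582735 -41.21784546810576
a [(136, 282.0, 275.0), (140, 283.0, 279.0), (144, 286.0, 277.0), (148, 286.0, 279.0), (152, 287.0, 280.0), (156, 289.0, 283.0), (160, 290.0, 282.0), (164, 310.0, 282.0), (168, 311.0, 285.0), (172, 308.0, 284.0), (176, 302.0, 287.0), (180, 297.0, 287.0), (184, 297.0, 289.0), (188, 299.0, 290.0), (192, 299.0, 291.0), (196, 320.0, 294.0), (200, 321.0, 293.0), (204, 320.0, 297.0), (208, 305.0, 296.0)]
b [(136, 283.0, 275.0), (140, 285.0, 276.0), (144, 285.0, 277.0), (148, 287.0, 280.0), (152, 288.0, 281.0), (156, 289.0, 280.0), (160, 291.0, 279.0), (164, 309.0, 282.0), (168, 312.0, 285.0), (172, 307.0, 286.0), (176, 303.0, 289.0), (180, 299.0, 289.0), (184, 297.0, 289.0), (188, 299.0, 291.0), (192, 299.0, 291.0), (196, 300.0, 291.0), (200, 321.0, 294.0), (204, 320.0, 297.0), (208, 304.0, 297.0)]
center l -1.262585277897228 [(20, np.float64(263.0)), (28, np.float64(265.0)), (36, np.float64(268.0)), (44, np.float64(269.0)), (52, np.float64(273.0)), (60, np.float64(275.0)), (68, np.float64(278.0)), (76, np.float64(280.0)), (84, np.float64(282.0)), (92, np.float64(273.0)), (100, np.float64(274.0))]
crossbar l -45.76725908741926 47.82508221574073 s 103.30237218614323 113.95189178244968
```

```bash
python3 - <<'E'
from h import *
F=np.array([789,212.]); yaw=np.radians(159.55); e=np.array([np.cos(yaw),np.sin(yaw)]); n=np.array([-e[1],e[0]])
for nm in ['scene0','side0']:
    z=np.load(f'pics/{nm}.npz'); P=z['P']; d=z['d'];im=z['im']
    s=(P[...,:2]-F)@e; l=(P[...,:2]-F)@n; H=P[...,2]
    print(nm,'desk z',np.median(H[(abs(s-150)<60)&(abs(l+100)<30)&(abs(H)<10)]))
    m=(d>0)&(H>225)&(H<340)&(s>120)&(s<225)&(abs(l)<60)
    for sg in (1,-1):
        k=m&(l*sg>30)
        print(sg,'l',np.median(l[k]).round(1),[(x,np.median(H[k&(s>=x)&(s<x+6)]).round(0),H[k&(s>=x)&(s<x+6)].max().round(0)) for x in range(120,222,6) if (k&(s>=x)&(s<x+6)).any()])
    dark=(d>0)&(im.max(-1)<60)&(H>200)&(H<280)&(abs(s)<40)&(abs(l)<40)
    print('head',np.percentile(H[dark],[50,90,95,99]),np.median(s[dark]),np.median(l[dark]))
    k=(d>0)&(H>5)&(H<30)&(im.max(-1)<110)&(abs(s)<80)&(abs(l)<80)
    print('foot',cv2.minEnclosingCircle(P[k][:,:2].astype(np.float32)),np.percentile(H[k],[50,90]))
    k=(d>0)&(H>110)&(H<145)&(P[...,1]<-160)&(P[...,1]>-350)&(abs(P[...,0]-542)<60)
    if k.sum(): print('bar',P[k].mean(0),np.percentile(H[k],[50,95]),k.sum())
E
```

```text
scene0 desk z -0.7066376187767105
1 l 41.8 [(120, np.float64(276.0), np.float64(280.0)), (126, np.float64(277.0), np.float64(280.0)), (132, np.float64(279.0), np.float64(282.0)), (138, np.float64(281.0), np.float64(283.0)), (144, np.float64(283.0), np.float64(286.0)), (150, np.float64(285.0), np.float64(287.0)), (156, np.float64(287.0), np.float64(290.0)), (162, np.float64(290.0), np.float64(310.0)), (168, np.float64(293.0), np.float64(311.0)), (174, np.float64(299.0), np.float64(305.0)), (180, np.float64(296.0), np.float64(297.0)), (186, np.float64(297.0), np.float64(299.0)), (192, np.float64(298.0), np.float64(300.0)), (198, np.float64(309.0), np.float64(321.0)), (204, np.float64(304.0), np.float64(320.0))]
-1 l -41.9 [(120, np.float64(276.0), np.float64(278.0)), (126, np.float64(277.0), np.float64(282.0)), (132, np.float64(279.0), np.float64(282.0)), (138, np.float64(281.0), np.float64(285.0)), (144, np.float64(283.0), np.float64(285.0)), (150, np.float64(285.0), np.float64(288.0)), (156, np.float64(286.0), np.float64(289.0)), (162, np.float64(289.0), np.float64(309.0)), (168, np.
[... 1681 characters left out ...]
84.0), np.float64(287.0)), (162, np.float64(287.0), np.float64(288.0)), (168, np.float64(290.0), np.float64(309.0)), (174, np.float64(301.0), np.float64(308.0)), (180, np.float64(294.0), np.float64(299.0)), (186, np.float64(295.0), np.float64(297.0)), (192, np.float64(295.0), np.float64(298.0)), (198, np.float64(297.0), np.float64(318.0)), (204, np.float64(309.0), np.float64(320.0)), (210, np.float64(298.0), np.float64(304.0))]
head [226.4804432  249.64564489 250.5139156  253.07062306] 12.698157986970937 -22.83911624310897
foot ((784.4796142578125, 213.37049865722656), 59.151615142822266) [15.39978809 18.30882085]
bar [ 521.1751993  -192.22994071  126.02062927] [127.81586136 138.29305452] 55
```

>>> {"method": "drive_tool", "body": {
  "deltas": [
    [8.54,[0,0,0],[-0.132,0,0]],
    [8.54,[0,0,0],[-0.132,0,0]],
    [8.54,[0,-5,-1],[0,0,0]],
    [8.54,[0,-5.4,-1],[0,0,0]],
    [8.54,[0,-5,-1],[0,0,0]],
    [8.54,[0,-5,-1.1],[0,0,0]],
    [8.54,[0,-5,-1],[0,0,0]],
    [8.54,[0,0,0],[0,0,0]]
  ],
  "newtons": 50
}}

```text
time_s: 1.15
tool_pos: [541.5, -261.5, 249.2]
tcp_rot: [-0.092, 0.702, 0.092, 0.701]
ft_force: [0.0, 0.8, -0.7]
grip_width: 1.002
```

```bash
cat >> h.py <<'E'
def pose():
    s=read_state(); return s, np.array(s['tool_pos']), R.from_quat(s['tcp_rot'])
def to(goal,yawdeg=None):
    s,p,r=pose(); d=r.inv().apply(np.array(goal)-p)/10
    M=r.as_matrix(); y=np.degrees(np.arctan2(M[1,2],M[0,2]))
    print('t',s['time_s'],'p',p.round(1),'yaw',y.round(2),'down',M[:,0].round(3),'F',np.round(s['ft_force'],2),'w',round(s['grip_width'],3))
    print('  shift cm',d.round(2), 'turn x', None if yawdeg is None else round(np.radians(-(yawdeg-y)),4))
E
python3 - <<'E'
from h import *
to((542,-259,250),15.15)
c,im,d,P=shot('wrist','w1')
H=P[...,2]
k=(d>0)&(H>128)&(H<150); q=P[k]; print(len(q),q.mean(0))
for nm,lo,hi in (('rim',44,56),('bar',126,150)):
    k=(d>0)&(H>lo)&(H<hi)&(abs(P[...,0]-542)<90)&(abs(P[...,1]+259)<100)
    print(nm,k.sum(),cv2.minAreaRect(P[k][:,:2].astype(np.float32)) if k.sum()>5 else '')
E
```

```text
t 1.15 p [ 541.5 -261.5  249.2] yaw 14.91 down [-0.001  0.    -1.   ] F [ 0.02  0.8  -0.67] w 1.002
  shift cm [-0.08  0.23  0.11] turn x -0.0043
2339 [ 538.75210919 -257.83313739  139.19814317]
rim 1624 ((539.9156494140625, -261.9145812988281), (90.20167541503906, 142.2274169921875), 15.247385025024414)
bar 2351 ((540.0848999023438, -261.8901672363281), (21.76502227783203, 140.89749145507812), 15.043231964111328)
```

View pics/w1.png

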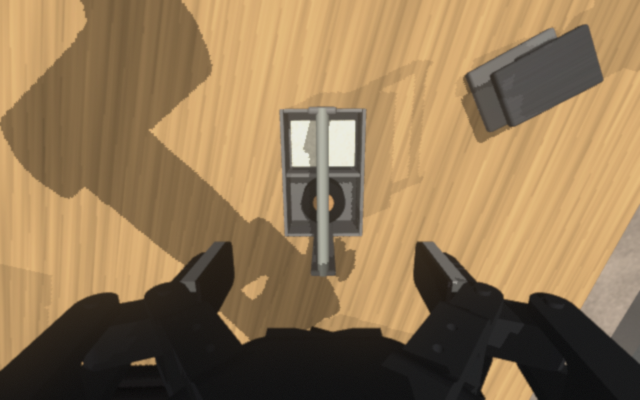

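The wrist view shows the bar running down at u≈322, midway between the fingers. I'm descending and gripping.

>>> {"method": "drive_tool", "body": {
  "deltas": [
    [8.54,[2.5,0,0],[0,0,0]],
    [8.54,[2.5,0,0],[0,0,0]],
    [8.54,[2.5,0,0],[0,0,0]],
    [8.54,[2,0,0],[0,0,0]],
    [8.54,[1.8,0,0],[0,0,0]],
    [8.54,[0,0,0],[0,0,0]]
  ]
}}

```text
time_s: 1.95
tool_pos: [541.7, -257.0, 136.3]
tcp_rot: [-0.093, 0.702, 0.094, 0.7]
ft_force: [-0.3, -0.4, 0.3]
grip_width: 0.998
```

>>> {"method": "drive_tool", "body": {
  "deltas": [
    [3,[0,0,0],[0,0,0]],
    [1.5,[0,0,0],[0,0,0]],
    [0,[0,0,0],[0,0,0]],
    [0,[0,0,0],[0,0,0]],
    [0,[0,0,0],[0,0,0]],
    [0,[0,0,0],[0,0,0]],
    [0,[0,0,0],[0,0,0]],
    [0,[0,0,0],[0,0,0]]
  ],
  "newtons": 50
}}

```text
time_s: 2.95
tool_pos: [542.0, -258.6, 137.6]
tcp_rot: [-0.093, 0.701, 0.093, 0.701]
ft_force: [-2.4, 0.4, 5.7]
grip_width: 0.092
```

```bash
python3 - <<'E'
from h import *
to((542,-259,135),15.15)
E
```

```text
t 2.95 p [ 542.  -258.6  137.6] yaw 15.13 down [-0. -0. -1.] F [-2.35  0.44  5.71] w 0.092
  shift cm [ 0.26 -0.04 -0.01] turn x -0.0004
```

>>> {"method": "drive_tool", "body": {
  "deltas": [
    [0,[-0.5,0,0],[0,0,0]],
    [0,[-1,0,0],[0,0,0]],
    [0,[-1.5,0,0],[0,0,0]],
    [0,[-2,0,0],[0,0,0]],
    [0,[-2,0,0],[0,0,0]],
    [0,[-1.5,0,0],[0,0,0]],
    [0,[-1,0,0],[0,0,0]],
    [0,[-0.5,0,0],[0,0,0]]
  ],
  "newtons": 60
}}

```text
time_s: 3.95
tool_pos: [542.1, -258.5, 237.7]
tcp_rot: [-0.093, 0.701, 0.093, 0.701]
ft_force: [0.0, 0.5, -4.5]
grip_width: 0.092
```

>>> {"method": "drive_tool", "body": {
  "deltas": [
    [0,[-1,0,0],[0,0,0]],
    [0,[-2,0,0],[0,0,0]],
    [0,[-2.5,0,0],[0,0,0]],
    [0,[-2.5,0,0],[0,0,0]],
    [0,[-1.5,0,0],[0,0,0]],
    [0,[-0.5,0,0],[0,0,0]],
    [0,[0,0,0],[0,0,0]],
    [0,[0,0,0],[0,0,0]]
  ]
}}

```text
time_s: 4.95
tool_pos: [541.9, -258.4, 336.3]
tcp_rot: [-0.093, 0.701, 0.094, 0.701]
ft_force: [-0.6, -0.4, -4.5]
grip_width: 0.089
```

```bash
python3 - <<'E'
from h import *
to((489,323.3,340),-20.45)
shot('scene','s2')
cv2.imwrite('pics/s2z.png',cv2.resize(cv2.imread('pics/s2.png')[80:240,240:420],None,fx=4,fy=4))
s=[read_state() for _ in range(1)]
E
```

```text
t 4.95 p [ 541.9 -258.4  336.3] yaw 15.13 down [-0.001  0.001 -1.   ] F [-0.62 -0.4  -4.48] w 0.089
  shift cm [-0.3  57.54 10.07] turn x 0.6209
```

View pics/s2z.png

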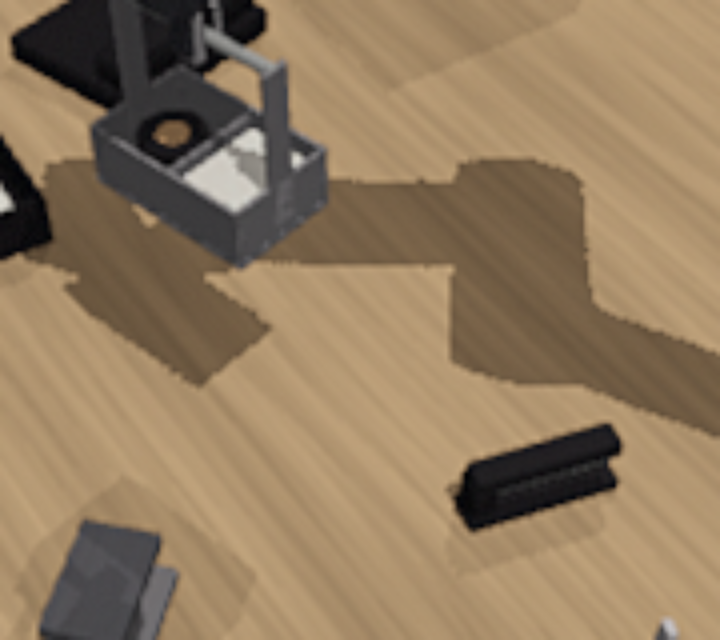

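The caddy is held level at about 4.5 N, and the view shows it hanging upright. I'm turning to the cradle's yaw and travelling to its free end.

>>> {"method": "drive_tool", "body": {
  "deltas": [
    [0,[0,0,0],[0.06,0,0]],
    [0,[0,0,0],[0.12,0,0]],
    [0,[0,0,0],[0.13,0,0]],
    [0,[0,0,0],[0.13,0,0]],
    [0,[0,0,0],[0.12,0,0]],
    [0,[0,0,0],[0.06,0,0]],
    [0,[0,0,0],[0,0,0]]
  ]
}}

```text
time_s: 5.88
tool_pos: [542.0, -258.5, 336.9]
tcp_rot: [0.125, 0.696, -0.125, 0.696]
ft_force: [0.4, 0.2, -3.9]
grip_width: 0.088
```

>>> {"method": "drive_tool", "body": {
  "deltas": [
    [0,[0,1,-0.5],[0,0,0]],
    [0,[0,2,-1],[0,0,0]],
    [0,[0,3,-1.5],[0,0,0]],
    [0,[0,4,-1.9],[0,0,0]],
    [0,[0,4,-1.9],[0,0,0]],
    [0,[0,4,-1.9],[0,0,0]],
    [0,[0,4,-1.9],[0,0,0]],
    [0,[0,4,-1.9],[0,0,0]]
  ]
}}

```text
time_s: 6.88
tool_pos: [514.8, 30.8, 337.4]
tcp_rot: [0.125, 0.696, -0.125, 0.696]
ft_force: [0.4, -0.2, -4.8]
grip_width: 0.088
```

>>> {"method": "drive_tool", "body": {
  "deltas": [
    [0,[0,4,-1.9],[0,0,0]],
    [0,[0,4,-1.9],[0,0,0]],
    [0,[0,4,-1.9],[0,0,0]],
    [0,[0,4,-1.9],[0,0,0]],
    [0,[0,3,-1.4],[0,0,0]],
    [0,[0,3,-1.4],[0,0,0]],
    [0,[0,2,-1],[0,0,0]],
    [0,[0,1.5,-0.7],[0,0,0]]
  ]
}}

```text
time_s: 7.88
tool_pos: [490.2, 311.2, 337.3]
tcp_rot: [0.125, 0.696, -0.125, 0.696]
ft_force: [0.1, -1.0, -4.0]
grip_width: 0.092
```

>>> {"method": "drive_tool", "body": {
  "deltas": [
    [0,[0,1,-0.5],[0,0,0]],
    [0,[0,0,0],[0,0,0]],
    [0,[0,0,0],[0,0,0]],
    [0,[0,0,0],[0,0,0]]
  ]
}}

```text
time_s: 8.38
tool_pos: [490.0, 320.5, 337.4]
tcp_rot: [0.125, 0.696, -0.125, 0.696]
ft_force: [0.2, -0.1, -3.9]
grip_width: 0.091
```

```bash
python3 - <<'E'
from h import *
to((489,323.3,340),-20.45)
to((611.7,277.6,340),-20.45)
shot('scene','s3');shot('side','d3')
E
```

```text
t 8.375 p [490.  320.5 337.4] yaw -20.44 down [ 0. -0. -1.] F [ 0.21 -0.07 -3.91] w 0.091
  shift cm [-0.26  0.23 -0.19] turn x 0.0002
t 8.375 p [490.  320.5 337.4] yaw -20.44 down [ 0. -0. -1.] F [ 0.21 -0.07 -3.91] w 0.091
  shift cm [-0.26  0.23 12.91] turn x 0.0002
```

View pics/s3.png

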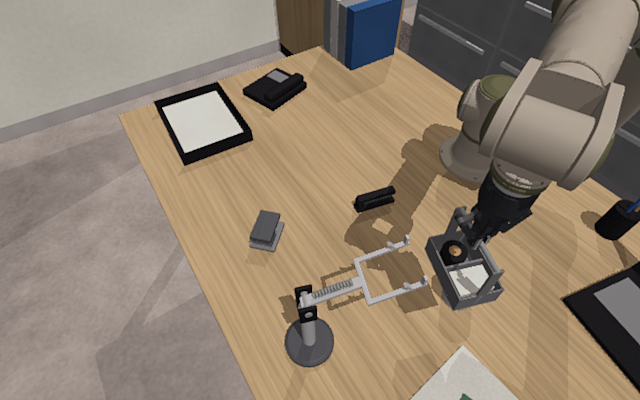

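View pics/d3.png

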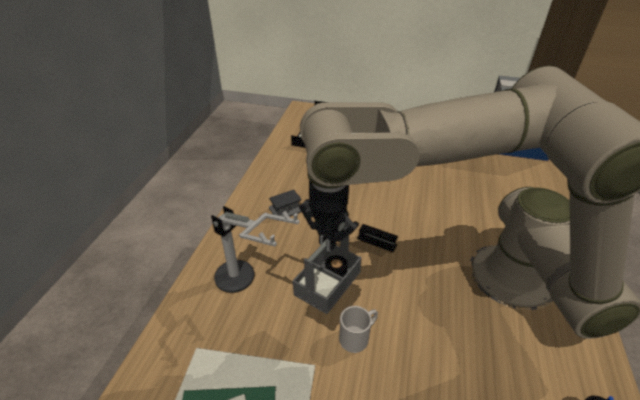

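```bash
python3 - <<'E'
from h import *
F=np.array([789,212.]); yaw=np.radians(159.55); e=np.array([np.cos(yaw),np.sin(yaw)]); n=np.array([-e[1],e[0]])
z=np.load('pics/s3.npz'); P=z['P']; d=z['d']; im=z['im']; H=P[...,2]
s=(P[...,:2]-F)@e; l=(P[...,:2]-F)@n
k=(d>0)&(s>240)&(s<400)&(abs(l)<100)
m=k&(H>190)&(H<262); 
h,b=np.histogram(H[m],bins=36,range=(190,262)); print(list(zip(b[:-1],h)))
q=np.stack([s[m],l[m]],-1).astype(np.float32); print('tray rect s,l',cv2.minAreaRect(q))
for lo in range(190,262,8):
    mm=m&(H>=lo)&(H<lo+8)
    if mm.any(): print(lo,s[mm].min().round(),s[mm].max().round(),l[mm].min().round(),l[mm].max().round())
# uprights
mm=k&(H>262)&(H<345)&(abs(l)>58)&(abs(l)<85)
for sg in(1,-1):
    a=mm&(l*sg>0); print(sg,a.sum(),s[a].mean() if a.any() else 0,l[a].min() if a.any() else 0,l[a].max() if a.any() else 0,np.percentile(H[a],98) if a.any() else 0)
rim=m&(H>240)
A=np.c_[s[rim],l[rim],np.ones(rim.sum())]; print('plane',np.linalg.lstsq(A,H[rim],rcond=None)[0])
_,p,_=pose(); print('tcp s,l',(p[:2]-F)@e,(p[:2]-F)@n)
E
```

```text
[(np.float64(190.0), np.int64(0)), (np.float64(192.0), np.int64(0)), (np.float64(194.0), np.int64(0)), (np.float64(196.0), np.int64(2)), (np.float64(198.0), np.int64(24)), (np.float64(200.0), np.int64(48)), (np.float64(202.0), np.int64(66)), (np.float64(204.0), np.int64(76)), (np.float64(206.0), np.int64(63)), (np.float64(208.0), np.int64(60)), (np.float64(210.0), np.int64(55)), (np.float64(212.0), np.int64(68)), (np.float64(214.0), np.int64(74)), (np.float64(216.0), np.int64(74)), (np.float64(218.0), np.int64(65)), (np.float64(220.0), np.int64(81)), (np.float64(222.0), np.int64(92)), (np.float64(224.0), np.int64(84)), (np.float64(226.0), np.int64(107)), (np.float64(228.0), np.int64(100)), (np.float64(230.0), np.int64(163)), (np.float64(232.0), np.int64(345)), (np.float64(234.0), np.int64(262)), (np.float64(236.0), np.int64(150)), (np.float64(238.0), np.int64(499)), (np.float64(240.0), np.int64(432)), (np.float64(242.0), np.int64(140)), (np.float64(244.0), np.int64(89)), (np.float64(246.0), np.int64(120)), (np.float64(248.0), np.int64(186)), (np.float64(250.0), np.int64(92)), (np.float64(252.0), np.int64(12)), (np.float64(254.0), np.int64(11)), (np.float64(256.0), np.int64(10)), (np.float64(258.0), np.int64(16)), (np.float64(260.0), np.int64(11))]
tray rect s,l ((319.2982177734375, 3.5410995483398438), (143.27853393554688, 91.16631317138672), 89.97943115234375)
190 277.0 277.0 -44.0 9.0
198 275.0 364.0 -68.0 75.0
206 274.0 363.0 -68.0 74.0
214 274.0 364.0 -68.0 74.0
222 274.0 363.0 -68.0 73.0
230 274.0 364.0 -68.0 75.0
238 274.0 363.0 -68.0 73.0
246 274.0 365.0 -68.0 75.0
254 308.0 329.0 -68.0 74.0
1 202 314.43950736176606 58.08686097996623 74.918460090413 339.75836246424916
-1 285 315.30021363661604 -68.42198936562231 -58.54339026080292 339.7870247515912
plane [-4.08546780e-03  1.29097827e-02  2.46593327e+02]
tcp s,l 318.17030639347473 2.717603673755969
```

>>> {"method": "drive_tool", "body": {
  "deltas": [
    [0,[-0.4,0.3,0.5],[0,0,0]],
    [0,[0,0,1.5],[0,0,0]],
    [0,[0,0,2],[0,0,0]],
    [0,[0,0,2],[0,0,0]],
    [0,[0,0,2],[0,0,0]],
    [0,[0,0,2],[0,0,0]],
    [0,[0,0,1.5],[0,0,0]],
    [0,[0,0,1],[0,0,0]]
  ]
}}

```text
time_s: 9.48
tool_pos: [609.2, 279.4, 340.6]
tcp_rot: [0.125, 0.696, -0.126, 0.696]
ft_force: [-0.3, -0.7, -4.0]
grip_width: 0.093
```

>>> {"method": "drive_tool", "body": {
  "deltas": [
    [0,[0,0,0.5],[0,0,0]],
    [0,[0,0,0],[0,0,0]],
    [0,[0,0,0],[0,0,0]]
  ]
}}

```text
time_s: 9.85
tool_pos: [612.4, 278.8, 341.5]
tcp_rot: [0.125, 0.696, -0.125, 0.696]
ft_force: [-0.4, -0.0, -4.0]
grip_width: 0.091
```

```bash
cat > chk.py <<'E'
from h import *
import sys
tag=sys.argv[1]
F=np.array([789,212.]); yaw=np.radians(159.55); e=np.array([np.cos(yaw),np.sin(yaw)]); n=np.array([-e[1],e[0]])
s_,p,_=pose(); print('t',s_['time_s'],'tcp s,l,z',((p[:2]-F)@e).round(1),((p[:2]-F)@n).round(1),p[2].round(1),'F',s_['ft_force'].round(2))
out=[]
for cn in ('scene','side'):
    c,im,d,P=shot(cn,tag+cn); H=P[...,2]
    s=(P[...,:2]-F)@e; l=(P[...,:2]-F)@n
    k=(d>0)&(abs(l)<90)&(s>110)&(s<280)
    for sg in (1,-1):
        a=k&(l*sg>59)&(l*sg<80)&(H>p[2]-60)&(H<p[2]+12)
        if a.any(): print(cn,'upr',sg,a.sum(),'s',s[a].min().round(1),s[a].max().round(1),'l',l[a].min().round(1),l[a].max().round(1),'ztop',np.percentile(H[a],97).round(1))
        a=k&(l*sg>35)&(l*sg<49)&(H>150)
        print(cn,'prong',sg,[(x,H[a&(s>=x)&(s<x+6)].max().round(0)) for x in range(120,226,6) if (a&(s>=x)&(s<x+6)).any()])
    o=[c2 for c2 in np.nonzero(k&(H>150))]; v0,v1,u0,u1=o[0].min(),o[0].max(),o[1].min(),o[1].max()
    cr=im[max(0,v0-15):v1+15,max(0,u0-15):u1+15]; f=min(380/cr.shape[1],500/cr.shape[0]); out.append(cv2.resize(cr,None,fx=f,fy=f,interpolation=cv2.INTER_CUBIC))
h=max(o.shape[0] for o in out)
cv2.imwrite(f'pics/{tag}.png',np.hstack([cv2.copyMakeBorder(o,0,h-o.shape[0],0,5,0) for o in out]))
E
python3 chk.py k1
```

```text
t 9.85 tcp s,l,z 188.8 -0.9 341.5 F [-0.43 -0.04 -3.96]
scene upr 1 50 s 177.4 198.5 l 64.4 70.8 ztop 343.2
scene prong 1 [(120, np.float64(279.0)), (126, np.float64(281.0)), (132, np.float64(592.0)), (138, np.float64(621.0)), (144, np.float64(623.0)), (150, np.float64(624.0)), (156, np.float64(625.0)), (162, np.float64(624.0)), (168, np.float64(624.0)), (174, np.float64(622.0)), (180, np.float64(620.0)), (186, np.float64(619.0)), (192, np.float64(240.0)), (198, np.float64(240.0)), (204, np.float64(238.0)), (222, np.float64(211.0))]
scene upr -1 264 s 177.3 199.7 l -71.6 -59.1 ztop 344.3
scene prong -1 [(120, np.float64(279.0)), (126, np.float64(280.0)), (132, np.float64(282.0)), (138, np.float64(284.0)), (144, np.float64(285.0)), (150, np.float64(289.0)), (156, np.float64(585.0)), (162, np.float64(599.0)), (168, np.float64(606.0)), (174, np.float64(610.0)), (180, np.float64(614.0)), (186, np.float64(617.0)), (192, np.float64(620.0)), (198, np.float64(622.0)), (204, np.float64(624.0)), (210, np.float64(624.0)), (216, np.float64(625.0)), (222, np.float64(624.0))]
side upr 1 90 s 180.7
[... 245 characters left out ...]
2.0)), (174, np.float64(621.0)), (180, np.float64(620.0)), (186, np.float64(618.0)), (192, np.float64(611.0)), (198, np.float64(608.0)), (204, np.float64(600.0)), (210, np.float64(594.0)), (216, np.float64(238.0))]
side upr -1 197 s 178.9 203.1 l -72.4 -60.2 ztop 343.3
side prong -1 [(120, np.float64(275.0)), (126, np.float64(277.0)), (132, np.float64(279.0)), (138, np.float64(282.0)), (144, np.float64(283.0)), (150, np.float64(283.0)), (168, np.float64(597.0)), (174, np.float64(606.0)), (180, np.float64(610.0)), (186, np.float64(613.0)), (192, np.float64(616.0)), (198, np.float64(619.0)), (204, np.float64(622.0)), (210, np.float64(622.0)), (216, np.float64(623.0)), (222, np.float64(623.0))]
```

View pics/k1.png

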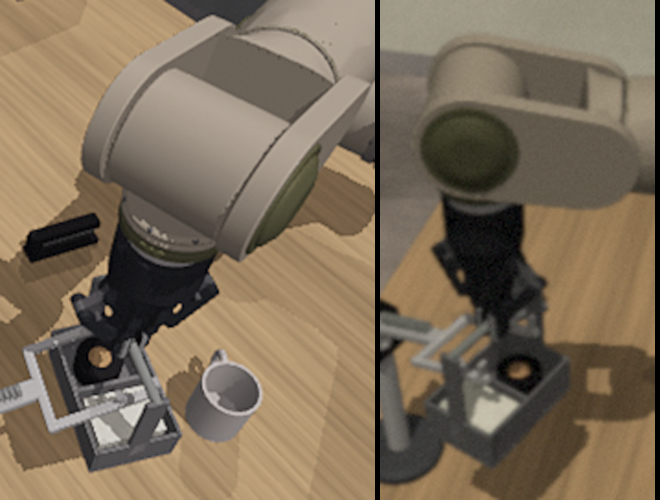

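>>> {"method": "drive_tool", "body": {
  "deltas": [
    [0,[0,0,0.2],[0,0,0]],
    [0,[0.5,0,0],[0,0,0]],
    [0,[0.8,0,0],[0,0,0]],
    [0,[0.8,0,0],[0,0,0]],
    [0,[0.6,0,0],[0,0,0]],
    [0,[0.3,0,-0.1],[0,0,0]],
    [0,[0,0,0],[0,0,0]]
  ]
}}

```text
time_s: 10.82
tool_pos: [613.5, 278.2, 311.2]
tcp_rot: [0.125, 0.696, -0.125, 0.696]
ft_force: [-0.3, -0.3, -3.4]
grip_width: 0.091
```

```bash
python3 chk.py k2 | grep -v prong; python3 - <<'E'
import cv2,numpy as np
a=cv2.imread('pics/k2scene.png')[240:320,340:470]; b=cv2.imread('pics/k2side.png')[200:280,230:330]
cv2.imwrite('pics/k2z.png',np.hstack([cv2.resize(a,(390*1,240*1)) if 0 else cv2.resize(a,(455,280),interpolation=2),cv2.resize(b,(350,280),interpolation=2)]))
E
```

```text
t 10.825 tcp s,l,z 187.6 -0.7 311.2 F [-0.29 -0.34 -3.43]
scene upr 1 53 s 175.9 188.8 l 63.8 71.0 ztop 313.9
scene upr -1 234 s 176.3 198.3 l -71.2 -59.5 ztop 313.7
side upr 1 57 s 181.5 202.0 l 62.4 71.2 ztop 299.2
side upr -1 186 s 177.9 201.6 l -73.0 -59.0 ztop 312.9
```

View pics/k2z.png

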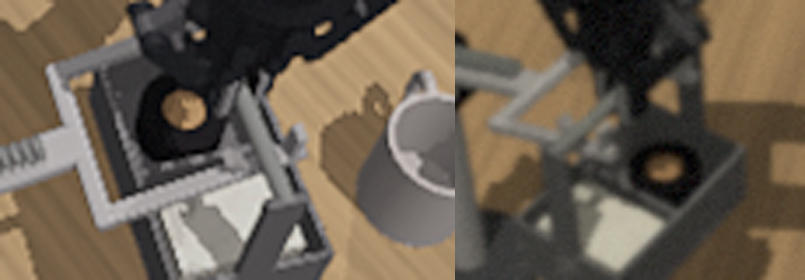

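>>> {"method": "drive_tool", "body": {
  "deltas": [
    [0,[0.25,0,-0.05],[0,0,0]],
    [0,[0.25,0,-0.05],[0,0,0]],
    [0,[0.25,0,-0.05],[0,0,0]],
    [0,[0.25,0,-0.05],[0,0,0]],
    [0,[0.25,0,-0.05],[0,0,0]],
    [0,[0.25,0,-0.05],[0,0,0]],
    [0,[0,0,0],[0,0,0]],
    [0,[0,0,0],[0,0,0]]
  ]
}}

```text
time_s: 11.92
tool_pos: [610.8, 279.2, 296.4]
tcp_rot: [0.125, 0.696, -0.125, 0.696]
ft_force: [-0.8, 0.7, -2.4]
grip_width: 0.091
```

```bash
python3 chk.py k3 ; python3 - <<'E'
import cv2,numpy as np
a=cv2.imread('pics/k3scene.png')[240:320,340:470]; b=cv2.imread('pics/k3side.png')[200:280,230:330]
cv2.imwrite('pics/k3z.png',np.hstack([cv2.resize(a,(455,280),interpolation=2),cv2.resize(b,(350,280),interpolation=2)]))
E
```

```text
t 11.925 tcp s,l,z 190.4 -0.7 296.4 F [-0.75  0.7  -2.4 ]
scene upr 1 57 s 178.9 191.0 l 61.3 69.9 ztop 299.1
scene prong 1 [(120, np.float64(272.0)), (126, np.float64(274.0)), (132, np.float64(550.0)), (138, np.float64(576.0)), (144, np.float64(578.0)), (150, np.float64(580.0)), (156, np.float64(579.0)), (162, np.float64(579.0)), (168, np.float64(579.0)), (174, np.float64(578.0)), (180, np.float64(577.0)), (186, np.float64(575.0)), (192, np.float64(568.0)), (198, np.float64(195.0)), (222, np.float64(164.0))]
scene upr -1 218 s 178.9 200.8 l -71.3 -59.1 ztop 299.1
scene prong -1 [(120, np.float64(273.0)), (126, np.float64(274.0)), (132, np.float64(277.0)), (138, np.float64(279.0)), (144, np.float64(279.0)), (150, np.float64(281.0)), (156, np.float64(282.0)), (162, np.float64(552.0)), (168, np.float64(558.0)), (174, np.float64(565.0)), (180, np.float64(568.0)), (186, np.float64(570.0)), (192, np.float64(573.0)), (198, np.float64(576.0)), (204, np.float64(578.0)), (210, np.float64(579.0)), (216, np.float64(580.0)), (222, np.float64(579.0))]
side upr 1 60 s 184.3 204.2 l 63.7 71.7 ztop 
[... 195 characters left out ...]
6.0)), (186, np.float64(576.0)), (192, np.float64(566.0)), (198, np.float64(565.0)), (204, np.float64(557.0)), (210, np.float64(551.0)), (216, np.float64(289.0))]
side upr -1 180 s 181.7 205.0 l -72.2 -59.6 ztop 297.8
side prong -1 [(120, np.float64(270.0)), (126, np.float64(272.0)), (132, np.float64(273.0)), (138, np.float64(276.0)), (144, np.float64(277.0)), (150, np.float64(278.0)), (156, np.float64(280.0)), (162, np.float64(281.0)), (168, np.float64(551.0)), (174, np.float64(560.0)), (180, np.float64(564.0)), (186, np.float64(567.0)), (192, np.float64(571.0)), (198, np.float64(572.0)), (204, np.float64(575.0)), (210, np.float64(578.0)), (216, np.float64(578.0)), (222, np.float64(579.0))]
```

View pics/k3z.png

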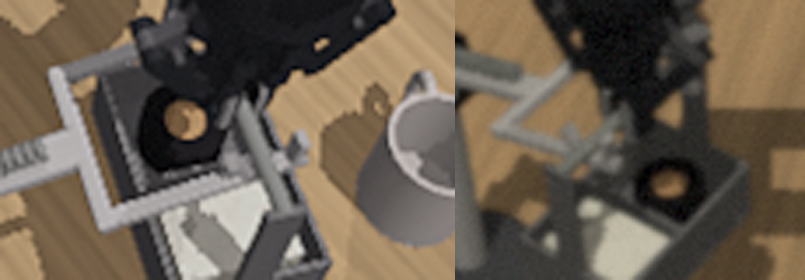

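>>> {"method": "drive_tool", "body": {
  "deltas": [
    [0,[0.2,0,-0.05],[0,0,0]],
    [0,[0.3,0,-0.08],[0,0,0]],
    [0,[0.3,0,-0.08],[0,0,0]],
    [0,[0.3,0,-0.07],[0,0,0]],
    [0,[0.3,0,-0.07],[0,0,0]],
    [0,[0.3,0,-0.06],[0,0,0]],
    [0,[0.3,0,-0.06],[0,0,0]],
    [0,[0.3,0,-0.05],[0,0,0]]
  ]
}}

```text
time_s: 13.02
tool_pos: [606.0, 281.0, 273.2]
tcp_rot: [0.125, 0.696, -0.125, 0.696]
ft_force: [1.2, -0.4, -1.6]
grip_width: 0.091
```

>>> {"method": "drive_tool", "body": {
  "deltas": [
    [0,[0.3,0,-0.05],[0,0,0]],
    [0,[0.3,0,-0.05],[0,0,0]],
    [0,[0.2,0,-0.03],[0,0,0]],
    [0,[0.1,0,0],[0,0,0]],
    [0,[0,0,0],[0,0,0]],
    [0,[0,0,0],[0,0,0]],
    [0,[0,0,0],[0,0,0]],
    [0,[0,0,0],[0,0,0]]
  ]
}}

```text
time_s: 14.02
tool_pos: [604.7, 281.5, 264.4]
tcp_rot: [0.125, 0.696, -0.125, 0.696]
ft_force: [0.2, -1.6, -1.3]
grip_width: 0.088
```

```bash
python3 chk.py k4 ; python3 - <<'E'
import cv2,numpy as np
a=cv2.imread('pics/k4scene.png')[240:320,340:470]; b=cv2.imread('pics/k4side.png')[210:290,230:330]
cv2.imwrite('pics/k4z.png',np.hstack([cv2.resize(a,(455,280),interpolation=2),cv2.resize(b,(350,280),interpolation=2)]))
E
```

```text
t 14.025 tcp s,l,z 197.0 -0.7 264.4 F [ 0.16 -1.58 -1.26]
scene upr 1 67 s 185.3 198.8 l 59.8 71.6 ztop 266.5
scene prong 1 [(120, np.float64(253.0)), (126, np.float64(252.0)), (132, np.float64(252.0)), (138, np.float64(522.0)), (144, np.float64(543.0)), (150, np.float64(546.0)), (156, np.float64(547.0)), (162, np.float64(547.0)), (168, np.float64(548.0)), (174, np.float64(547.0)), (180, np.float64(547.0)), (186, np.float64(546.0)), (192, np.float64(546.0)), (198, np.float64(535.0)), (204, np.float64(163.0)), (210, np.float64(160.0))]
scene upr -1 203 s 185.5 207.4 l -71.6 -59.1 ztop 267.0
scene prong -1 [(120, np.float64(251.0)), (126, np.float64(252.0)), (132, np.float64(253.0)), (138, np.float64(253.0)), (144, np.float64(255.0)), (150, np.float64(254.0)), (156, np.float64(254.0)), (162, np.float64(255.0)), (168, np.float64(518.0)), (174, np.float64(525.0)), (180, np.float64(531.0)), (186, np.float64(535.0)), (192, np.float64(539.0)), (198, np.float64(541.0)), (204, np.float64(544.0)), (210, np.float64(546.0)), (216, np.float64(547.0)), (222, np.float64(548.0))]
side upr 1 50 s 189
[... 273 characters left out ...]
5.0)), (192, np.float64(546.0)), (198, np.float64(534.0)), (204, np.float64(533.0)), (210, np.float64(526.0)), (216, np.float64(519.0)), (222, np.float64(508.0))]
side upr -1 174 s 188.3 211.7 l -72.2 -59.5 ztop 265.6
side prong -1 [(120, np.float64(252.0)), (126, np.float64(251.0)), (132, np.float64(251.0)), (138, np.float64(252.0)), (144, np.float64(253.0)), (150, np.float64(254.0)), (156, np.float64(252.0)), (162, np.float64(255.0)), (168, np.float64(255.0)), (174, np.float64(522.0)), (180, np.float64(525.0)), (186, np.float64(530.0)), (192, np.float64(535.0)), (198, np.float64(538.0)), (204, np.float64(540.0)), (210, np.float64(544.0)), (216, np.float64(545.0)), (222, np.float64(546.0))]
```

View pics/k4z.png

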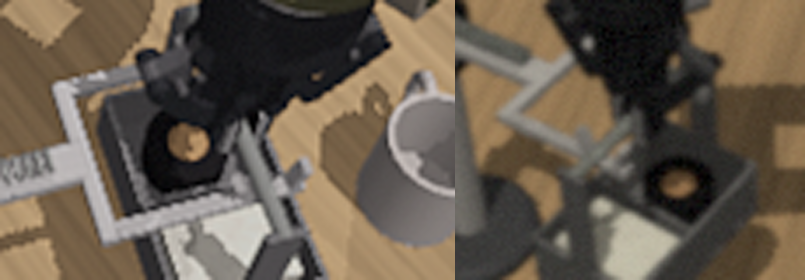

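```bash
cat > favg.py <<'E'
from h import *
f=[];z=[]
for i in range(24):
    snapshot('side'); s=read_state(); f.append(s['ft_force']); z.append(s['tool_pos'])
f=np.array(f); print(s['time_s'],'F',f.mean(0).round(2),'+-',(f.std(0)/len(f)**.5).round(2),'p',np.mean(z,0).round(1), 'grip',s['grip_width'])
E
python3 favg.py
```

```text
15.325 F [ 0.27 -0.69 -0.28] +- [0.1  0.09 0.11] p [604.7 281.5 264.3] grip 0.09136528515935337
```

>>> {"method": "drive_tool", "body": {
  "deltas": [
    [0,[0.2,0,-0.02],[0,0,0]],
    [0,[0.2,0,-0.02],[0,0,0]],
    [0,[0.2,0,-0.02],[0,0,0]],
    [0,[0.2,0,-0.02],[0,0,0]],
    [0,[0,0,0],[0,0,0]],
    [0,[0,0,0],[0,0,0]],
    [0,[0,0,0],[0,0,0]]
  ]
}}

```text
time_s: 16.2
tool_pos: [604.0, 281.8, 256.4]
tcp_rot: [0.125, 0.696, -0.125, 0.696]
ft_force: [0.7, -0.6, 1.3]
grip_width: 0.092
```

```bash
python3 favg.py
```

```text
17.4 F [ 0.4  -0.8  -0.03] +- [0.12 0.1  0.11] p [604.  281.8 256.3] grip 0.08769660490877663
```

```bash
python3 favg.py; python3 favg.py; python3 favg.py
```

```text
18.6 F [ 0.6  -0.85  0.19] +- [0.08 0.08 0.1 ] p [604.  281.8 256.3] grip 0.09309467451217875
19.8 F [ 0.73 -0.98  0.13] +- [0.09 0.09 0.13] p [603.9 281.8 256.3] grip 0.09127203907712977
21.0 F [ 0.65 -1.24 -0.01] +- [0.11 0.09 0.09] p [603.9 281.8 256.3] grip 0.08956706829915176
```

```bash
cat > favg2.py <<'E'
from h import *
import sys
f=[];e=[];m=[];z=[]
for i in range(int(sys.argv[1])):
    snapshot('side'); s=read_state(); f.append(s['ft_force']); e.append(s['joint_efforts']); m.append(s['torque']); z.append(s['tool_pos'])
f=np.array(f);e=np.array(e); print(s['time_s'],'F',f.mean(0).round(2),'se',(f.std(0)/len(f)**.5).round(2),'M',np.mean(m,0).round(3),np.std(m,0).round(3),'tau',e.mean(0).round(3),'se',(e.std(0)/len(f)**.5).round(3),'p',np.mean(z,0).round(1))
E
python3 favg2.py 10; python3 favg2.py 10;python3 favg2.py 10; python3 chk.py k5 | grep -E "upr|tcp"
```

```text
21.5 F [ 1.09 -1.23 -0.18] se [0.13 0.14 0.17] M [-0.176 -0.139 -0.011] [0.025 0.035 0.041] tau [ 8.4000e-01 -5.6716e+01 -2.7068e+01  2.9300e-01  1.2500e-01  1.0000e-03] se [0.001 0.    0.    0.    0.    0.001] p [603.9 281.8 256.3]
22.0 F [ 0.84 -1.3  -0.23] se [0.13 0.17 0.12] M [-0.182 -0.138 -0.021] [0.026 0.028 0.033] tau [ 8.4500e-01 -5.6717e+01 -2.7066e+01  2.9600e-01  1.2700e-01  4.0000e-03] se [0.001 0.    0.    0.    0.    0.   ] p [603.9 281.8 256.3]
22.5 F [ 0.91 -0.95 -0.03] se [0.18 0.09 0.15] M [-0.168 -0.145 -0.004] [0.025 0.02  0.034] tau [ 8.4700e-01 -5.6718e+01 -2.7065e+01  2.9900e-01  1.2900e-01  1.0000e-02] se [0.001 0.    0.    0.    0.    0.001] p [603.9 281.8 256.3]
t 22.5 tcp s,l,z 197.8 -0.7 256.3 F [ 1.31 -1.08 -0.06]
scene upr 1 67 s 186.4 200.1 l 60.0 70.8 ztop 259.4
scene upr -1 193 s 186.0 207.9 l -71.2 -59.2 ztop 258.9
side upr 1 49 s 191.6 211.9 l 64.0 71.1 ztop 257.0
side upr -1 169 s 189.8 212.2 l -72.2 -59.6 ztop 257.2
```

>>> {"method": "drive_tool", "body": {
  "deltas": [
    [0,[0,-0.05,0.08],[0,0,0]],
    [0,[0,-0.05,0.07],[0,0,0]],
    [0,[0,0,0],[0,0,0]],
    [0,[0,0,0],[0,0,0]],
    [0,[0,0,0],[0,0,0]]
  ]
}}

```text
time_s: 23.22
tool_pos: [605.0, 280.4, 256.3]
tcp_rot: [0.125, 0.696, -0.125, 0.696]
ft_force: [-0.1, 2.2, 0.4]
grip_width: 0.09
```

```bash
python3 favg2.py 40
```

```text
25.225 F [0.47 1.92 0.07] se [0.1  0.08 0.08] M [ 0.284 -0.06  -0.006] [0.032 0.074 0.033] tau [-1.0040e+00 -5.6695e+01 -2.6935e+01 -3.9500e-01  1.9300e-01 -5.0000e-03] se [0.02  0.004 0.015 0.005 0.012 0.001] p [605.  280.3 256.3]
```

>>> {"method": "drive_tool", "body": {
  "deltas": [
    [0,[0,0.04,0],[0,0,0]],
    [0,[0,0.03,0],[0,0,0]],
    [0,[0,0,0],[0,0,0]],
    [0,[0,0,0],[0,0,0]],
    [0,[0,0,0],[0,0,0]]
  ]
}}

```text
time_s: 25.85
tool_pos: [605.3, 280.8, 256.3]
tcp_rot: [0.125, 0.696, -0.125, 0.696]
ft_force: [-1.2, -2.2, 0.4]
grip_width: 0.089
```

```bash
python3 favg2.py 60; python3 chk.py k6; python3 - <<'E'
import cv2,numpy as np
a=cv2.imread('pics/k6scene.png')[240:340,330:460]; b=cv2.imread('pics/k6side.png')[210:310,230:330]
cv2.imwrite('pics/k6z.png',np.hstack([cv2.resize(a,(455,350),interpolation=2),cv2.resize(b,(345,350),interpolation=2)]))
E
```

```text
28.85 F [ 0.27 -1.96 -0.07] se [0.07 0.07 0.06] M [-0.327 -0.053 -0.012] [0.048 0.053 0.034] tau [ 1.3500e+00 -5.6754e+01 -2.7271e+01  5.0600e-01 -4.0000e-02 -1.0000e-03] se [0.005 0.003 0.013 0.003 0.01  0.001] p [605.3 281.  256.3]
t 28.85 tcp s,l,z 196.3 -0.4 256.3 F [ 0.7  -0.9   0.43]
scene upr 1 69 s 183.7 198.1 l 59.6 71.2 ztop 258.7
scene prong 1 [(120, np.float64(247.0)), (126, np.float64(247.0)), (132, np.float64(502.0)), (138, np.float64(515.0)), (144, np.float64(536.0)), (150, np.float64(538.0)), (156, np.float64(539.0)), (162, np.float64(540.0)), (168, np.float64(539.0)), (174, np.float64(539.0)), (180, np.float64(539.0)), (186, np.float64(538.0)), (192, np.float64(538.0)), (198, np.float64(524.0)), (204, np.float64(153.0))]
scene upr -1 192 s 184.5 206.1 l -70.9 -59.5 ztop 258.9
scene prong -1 [(120, np.float64(247.0)), (126, np.float64(247.0)), (132, np.float64(248.0)), (138, np.float64(247.0)), (144, np.float64(249.0)), (150, np.float64(248.0)), (156, np.float64(248.0)), (162, np.float64(497.0)), (168, np.float64(510.0)), (174, np.float64(519.0)), (180, np.float64(523
[... 454 characters left out ...]
8.0)), (192, np.float64(537.0)), (198, np.float64(528.0)), (204, np.float64(520.0)), (210, np.float64(516.0)), (216, np.float64(511.0)), (222, np.float64(155.0))]
side upr -1 166 s 187.5 211.1 l -73.2 -59.0 ztop 257.9
side prong -1 [(120, np.float64(245.0)), (126, np.float64(246.0)), (132, np.float64(247.0)), (138, np.float64(247.0)), (144, np.float64(246.0)), (150, np.float64(246.0)), (156, np.float64(246.0)), (162, np.float64(248.0)), (168, np.float64(249.0)), (174, np.float64(513.0)), (180, np.float64(521.0)), (186, np.float64(523.0)), (192, np.float64(527.0)), (198, np.float64(530.0)), (204, np.float64(532.0)), (210, np.float64(536.0)), (216, np.float64(537.0)), (222, np.float64(538.0))]
```

View pics/k6z.png

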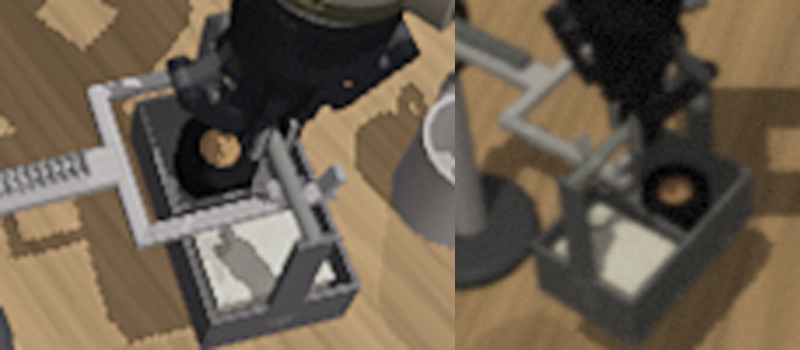

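>>> {"method": "drive_tool", "body": {
  "deltas": [
    [0,[0,-0.03,0],[0,0,0]],
    [0,[0,0,0],[0,0,0]],
    [0,[0,0,0],[0,0,0]],
    [0,[0,0,0],[0,0,0]]
  ],
  "newtons": 20
}}

```text
time_s: 29.45
tool_pos: [605.2, 280.9, 256.4]
tcp_rot: [0.125, 0.696, -0.125, 0.696]
ft_force: [1.8, 1.4, -0.1]
grip_width: 0.092
```

```bash
python3 favg2.py 40
```

```text
31.45 F [ 0.9   1.91 -0.08] se [0.13 0.11 0.07] M [ 0.296 -0.162  0.001] [0.068 0.094 0.029] tau [-8.9000e-01 -5.6782e+01 -2.6761e+01 -3.7500e-01  3.4700e-01  2.0000e-03] se [0.054 0.007 0.019 0.018 0.016 0.001] p [605.1 280.8 256.3]
```

Vertical load on the wrist is 0 within about 0.1 N, so the arm carries the whole weight. I'm opening the fingers.

>>> {"method": "drive_tool", "body": {
  "deltas": [
    [1.6,[0,0,0],[0,0,0]],
    [2,[0,0,0],[0,0,0]],
    [2.5,[0,0,0],[0,0,0]],
    [3,[0,0,0],[0,0,0]],
    [3.5,[0,0,0],[0,0,0]],
    [4,[0,0,0],[0,0,0]],
    [4.5,[0,0,0],[0,0,0]],
    [5,[0,0,0],[0,0,0]]
  ],
  "newtons": 20
}}

```text
time_s: 32.45
tool_pos: [605.1, 280.7, 256.3]
tcp_rot: [0.125, 0.696, -0.125, 0.696]
ft_force: [-0.1, 0.1, 0.2]
grip_width: 0.582
```

```bash
python3 chk.py k7|grep -E "tcp|upr"; python3 favg2.py 20; python3 chk.py k8|grep -E "tcp|upr"; python3 - <<'E'
import cv2,numpy as np
a=cv2.imread('pics/k8scene.png')[240:340,330:460]; b=cv2.imread('pics/k8side.png')[210:310,230:330]
cv2.imwrite('pics/k8z.png',np.hstack([cv2.resize(a,(455,350),interpolation=2),cv2.resize(b,(345,350),interpolation=2)]))
E
```

```text
t 32.45 tcp s,l,z 196.3 -0.1 256.3 F [-0.1   0.05  0.24]
scene upr 1 66 s 184.5 197.3 l 60.0 71.4 ztop 259.8
scene upr -1 193 s 184.2 206.8 l -70.9 -59.2 ztop 259.8
side upr 1 10 s 203.3 210.0 l 64.6 69.0 ztop 207.8
side upr -1 170 s 187.0 210.4 l -71.7 -59.8 ztop 258.8
33.55 F [ 0.16 -0.06 -0.07] se [0.09 0.11 0.12] M [-0.004  0.006  0.003] [0.022 0.034 0.029] tau [ 0.0000e+00 -5.6760e+01 -2.7225e+01 -0.0000e+00  1.0000e-03  0.0000e+00] se [0. 0. 0. 0. 0. 0.] p [605.1 280.7 256.3]
t 33.55 tcp s,l,z 196.3 -0.1 256.3 F [-0.01 -0.32 -0.96]
scene upr 1 66 s 184.5 197.4 l 59.7 70.9 ztop 260.2
scene upr -1 195 s 184.6 206.3 l -70.9 -59.1 ztop 259.7
side upr 1 11 s 203.6 210.3 l 64.5 69.9 ztop 208.1
side upr -1 171 s 187.2 210.3 l -72.1 -59.0 ztop 259.9
```

View pics/k8z.png

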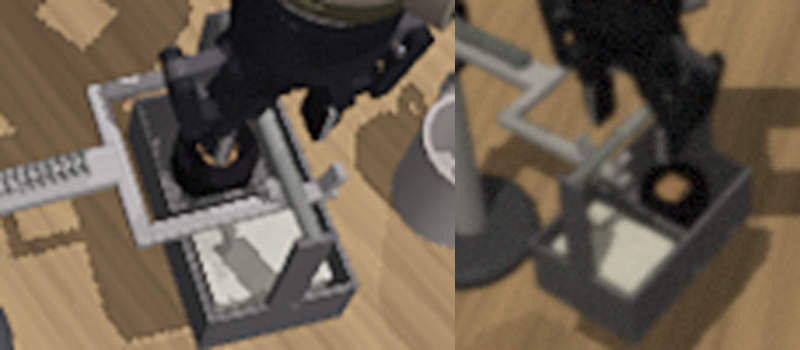

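The bar moved only about 1 mm on release and the fingers are clear. I'm retreating straight up.

>>> {"method": "drive_tool", "body": {
  "deltas": [
    [5,[-0.5,0,0],[0,0,0]],
    [5,[-1,0,0],[0,0,0]],
    [5,[-1.5,0,0],[0,0,0]],
    [5,[-2,0,0],[0,0,0]],
    [5,[-2,0,0],[0,0,0]],
    [5,[-2,0,0],[0,0,0]],
    [5,[-2,0,0],[0,0,0]],
    [5,[-1,0,0],[0,0,0]]
  ]
}}

```text
time_s: 34.65
tool_pos: [605.2, 280.7, 378.3]
tcp_rot: [0.126, 0.695, -0.125, 0.697]
ft_force: [0.5, 0.2, 0.2]
grip_width: 0.585
```

>>> {"method": "drive_tool", "body": {
  "deltas": [
    [5,[0,0,0],[0,0,0]],
    [5,[0,0,0],[0,0,0]],
    [5,[0,0,0],[0,0,0]],
    [5,[0,0,0],[0,0,0]],
    [5,[0,0,0],[0,0,0]],
    [5,[0,0,0],[0,0,0]],
    [5,[0,0,0],[0,0,0]],
    [5,[0,0,0],[0,0,0]]
  ]
}}

```text
time_s: 35.65
tool_pos: [605.1, 280.7, 376.3]
tcp_rot: [0.125, 0.696, -0.125, 0.696]
ft_force: [-0.4, -0.5, 0.4]
grip_width: 0.591
```

```bash
cat > fin.py <<'E'
from h import *
F=np.array([789,212.]); yaw=np.radians(159.55); e=np.array([np.cos(yaw),np.sin(yaw)]); n=np.array([-e[1],e[0]])
for i in range(3):
    c,im,d,P=shot('scene',f'f{i}'); H=P[...,2]; s=(P[...,:2]-F)@e; l=(P[...,:2]-F)@n
    k=(d>0)&(s>130)&(s<260)
    for sg in (1,-1):
        a=k&(l*sg>59)&(l*sg<80)&(H>190)&(H<275); print(sg,s[a].mean().round(2),np.percentile(H[a],97).round(1),end=' ')
    rim=k&(H>160)&(H<182)&(abs(l)<75); A=np.c_[s[rim],l[rim],np.ones(rim.sum())]; print('rim',np.median(H[rim]).round(1),np.linalg.lstsq(A,H[rim],rcond=None)[0].round(3))
    print('bar',P[k&(abs(l)<35)&(H>235)&(H<275)&(s>170)].mean(0).round(1))
    for _ in range(6): snapshot('side')
shot('side','fs')
st=read_state(); print(st['time_s'],st['tool_pos'],st['ft_force'])
a=cv2.imread('pics/f2.png')[140:380,250:500]; b=cv2.imread('pics/fs.png')[180:370,190:390]
cv2.imwrite('pics/fz.png',np.hstack([cv2.resize(a,(400,384)),cv2.resize(b,(400,384))]))
E
python3 fin.py
```

```text
1 189.86 259.8 -1 193.98 260.2 rim 164.9 [7.00000e-03 1.70000e-02 1.64448e+02]
bar [606.9 281.1 258.4]
1 189.9 259.6 -1 193.85 259.9 rim 165.3 [5.0000e-03 1.5000e-02 1.6485e+02]
bar [607.1 281.2 258.3]
1 189.82 260.0 -1 193.82 259.9 rim 165.1 [7.00000e-03 1.80000e-02 1.64478e+02]
bar [606.9 281.1 258.5]
36.75 [605.13279054 280.70994187 376.30774572] [-1.43353193 -0.30536029 -0.10389044]
```

View pics/fz.png

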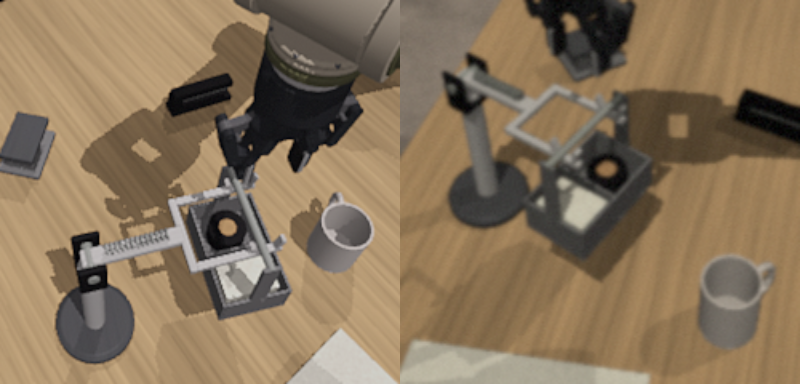

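The caddy hangs level and still in both notches. Its underside is about 120 mm above the desk, and the gripper is well clear, so I'm handing in.

```bash
python3 -c "
from plant import *
print(finish_job())"
```

```text
the job is handed in; nothing more can be done
None
```

I hung the caddy by its bar in both cradle notches and handed the job in at about 37 s; no verdict was reported.

- **Picking up and carrying:** I gripped the bar at its middle, and the caddy weighed about 4.2 N on the wrist. I brought it in from the prongs' free end.
- **Lowering and release:** I followed the arm down until the averaged vertical wrist force was 0 within about 0.1 N. Then I opened the fingers.
- **Caddy:** The bar moved about 1 mm on release. Three pictures spread over about 1 s then showed no movement beyond 0.3 mm. The rim was level within about 0.02 rad and the underside was about 120 mm above the desk. The gripper was about 120 mm above the bar, and the wrist showed no load beyond its noise.
- **Spring arm:** I did not measure its angle directly. The bar dropped about 45 mm at the cradle, which puts it at roughly 0.25 rad.
- **Bystanders:** The mug, stapler and punch looked unmoved in the pictures; I did not re-measure their positions.
- **One disagreement:** Before release, the sideways wrist force swung between about +2 and −2 N with sub-millimetre nudges, probably the bar sticking in the notches. It disappeared once the fingers opened.

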